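# Clamp a beam offcut with a reversing ratchet

### The job

The hollow white beam offcut lies loose in the drilling jig and the ratchet wrench on the jig's spindle is still set to undo. Flip the wrench's direction lever to tighten, check it by drawing the handle back close to its rear stop (it must click round freely while the clamp arm stays where it is), then work the handle clockwise, with more strokes if needed, until the pad holds the offcut firmly and square against the fence. Move the clamp only by the wrench, do not crush the thin-walled offcut, leave the things round the jig alone, and let go.

Things in the scene. Friction and masses are not known exactly. Their poses are not given: they have to be found in the camera images.
- jig: Grey base plate 245 x 215 x 12 mm, fixed. Origin on the table on the vertical spindle axis, z up; plate x -95..150, y -115..100 mm. The wrench handle points roughly along +y. Fence on the -y side: inner face y = -66, x 5..135, top 42 mm up. The handle swings 0.6 rad either way of +y: rear stop anticlockwise from above (towards -x), front stop clockwise (towards +x).
- wrench: Steel ratchet wrench, captive on the spindle. Origin on the spindle axis 74 mm above the table; x out along the handle, z up. Head 72 mm diameter, running to x = 55 mm with width 46; 62 to 86 mm above the table. Shaft 16 wide, 14 thick. Black rubber grip, 22 mm diameter, x 120..205. Tightens clockwise seen from above.
- grip (a point): Middle of the rubber grip, 160 mm from the spindle axis, 74 mm up. Forces here, while moving slowly (they ease once the hand stops): free-wheeling 2 to 4 N, a click every 0.45 rad; driving runs free up to 0.45 rad until a tooth catches, then takes about 8 N with the clamp unloaded, 14 N with the offcut firmly held (under 11 N: not firm yet; over 20 N: crushed).
- lever (a joint): Direction lever on the head, rad; vertical hinge 38 mm out along the handle. -0.3 (tab on the wrench's +y side): drives anticlockwise, undoes. +0.3 (tab on its -y side, lever turned clockwise from above): drives clockwise, tightens. Snaps over centre to the nearer side; a tooth in the way leaves it 0.1 to 0.3 to that side. Flips at 1 to 2.5 N on the tab. Starts on undo.
- lever_tip (a point): Middle of the lever's upright tab: dark steel, 12 mm long, 8 mm wide, 88 to 111 mm above the table (the head's top is at 86 mm); this point is 101 mm up, 34 mm from the lever's hinge and up to 10 mm either side of the wrench's x axis at the ends of its travel.
- clamp_arm: Steel arm below the wrench head, turning with the spindle (stiff, stays where left). Origin on the spindle axis, 12 mm above the table; x out along the arm, 72 mm long, 16 mm wide, 20 to 36 mm above the table. Its end carries the sprung pad on its -y side. Closes clockwise; starts 0.45 to 0.75 rad open.
- pad_face (a point): Centre of the face of the round black rubber pad (15 mm diameter) at the arm's end, 28 mm above the table, sprung at 5 N per mm. A slow push of 14 N at the middle of the grip gives about 14 N here, which stays when the handle is let go. Firm is over 6 N; over 35 N crushes the offcut.
- beam: The work: hollow thin-walled white rack-beam offcut, 110 long x 36 wide x 30 mm high, loose on the jig plate; origin at the centre of its underside, 12 mm above the table; x along its length, nearly parallel to jig x. Lies 2 to 6 mm off the fence; against the fence its centre is at jig y = -48 mm.
- bolt_bin: Bystander: small red bin with bolts, 130 x 100 x 60 mm, origin at its underside.
- socket: Bystander: steel socket standing upright, 28 mm diameter, 38 mm high, origin at its underside.
- carton: Bystander: small cardboard box, 90 x 70 x 50 mm, origin at its underside.
- stop_rear (a point): Top of the handle's rear stop pin: upright steel, 12 mm diameter, top 86 mm above the table, at jig x -65, y 75 mm. Its twin, the front stop, is at jig x +65, y 75 mm.
Things that resemble listed ones, but are neither listed nor needed, are in the scene too. There is more than one size of the beam; the job needs the smallest.

How it is judged (in metres and radians):
On the way, in this order (a step that is already met when the one before it is completed fails the run):
1. the direction lever is set to tighten and stays there (value of joint lever above 0.08 rad), for 0.2 s.
2. the handle is drawn back to near its rear stop (grip at least 65 mm to the rear of the jig's y axis), free-wheeling: the lever still on tighten and the pad within 12 mm of where it started (value of joint lever above 0.08 rad and x of grip in the frame of jig below -0.065 m and distance of pad_face from where it was at the start of the episode below 0.012 m), for 0.1 s.
At the end, for the whole second after the job is handed in: The pad presses on the offcut with 6 to 35 N, the offcut lies flat against the fence (within 1.5 mm, square within 0.03 rad, not tipped), the lever is still on the tighten side, and all is at rest and released (value of joint lever above 0.08 rad and contact force between clamp_arm and beam between 6 and 35 N and y of beam in the frame of jig below -0.0465 m and angle between the x axis of beam and the x axis of jig, either way round below 0.03 rad and angle between beam's own z axis and vertical below 0.05 rad and linear speed of beam below 0.01 m/s and linear speed of wrench below 0.02 m/s); the robot touches nothing.
It fails at once if the offcut is crushed: the clamp presses on it with more than 35 N (contact force between clamp_arm and beam above 35 N).
It fails at once if the robot pushes the clamp arm, pad or offcut itself (more than 2 N) (contact force between any of the arm, the fingers and clamp_arm above 2 N or contact force between any of the arm, the fingers and beam above 2 N).
It fails at once if a bystander is shoved more than 20 mm (distance of any of bolt_bin, socket, carton from where it was at the start of the episode above 0.02 m).
It also fails if it takes over 72 s, if anything falls off the work surface, if the arm or the gripper's body presses on something with over 40 N, if the wrist force passes 120 N, or if a joint passes its speed limit or range.

### The arm

A 6-joint arm with a two-finger parallel gripper is mounted at the origin on the work surface. World frame = base frame: x ahead of the robot, y to its left, z up, the work surface at z = 0. Lengths are in m, angles in degrees, forces in N, time in s.
With the tool pointing down it reaches from about 0.3 to 0.775 m from the base axis. Payload 14.6 kg.
Tool frame: the origin (TCP) lies midway between the tips of the shut fingers; the grasp point (between the pads) lies 19 mm behind it; z points along the fingers, y is the line along which they close (so a half turn about z gives the same grasp; the last joint's range is limited). The gripper opens to 85 mm and grips with 20 to 120 N. Pads are 22 mm wide; open, the fingers measure 114 mm over their backs; the gripper's body (76 mm by 85 mm) begins 54 mm behind the grasp point. The pads swing forward as they close: fully open they stand 13 mm farther back than shut.
Start: joints at [-68.159, 17.183, 87.147, -0, 75.671, -3.816], TCP at [0.238, -0.496, 0.198] pointing down, gripper open.
Joint ranges: [-173.82, 173.82], [-45.26, 126.66], [13.44, 144.39], [-59.66, 239.66], [0, 175.72], [-146.38, 146.38]. Speed limits (degrees/s): [127.2, 127.2, 147.25, 180, 180, 180].

### API

Orientations are given as a 3x3 rotation matrix whose columns are the frame's x, y, z axes.
In Python, from plant import bot, cams gives the robot as it stands.
- The arm moves only by the shell command python3 -m creep 'ROWS' [OPENING] [FORCE]. ROWS is a JSON object of lists of equal length, an entry for each row: "offset": the shift along the tool's x, y, z scaled (see below), a list of three; "spin": the turn about the tool's z scaled (see below). In form: {"offset": [[tx, ty, tz], ...], "spin": [spin, ...]}. A call has 1 to 10 rows; each row shifts and turns the commanded pose from where the row before left it, along the tool's axes as they then stand; what a row does not reach is not made up. The controller multiplies each number of a shift by 0.5 m and each number of a turn by 180 degrees. A row lasts 1/10 s, in which the tool goes at most 50 mm and 8.59 degrees, less where a joint would pass 70% of its speed; a pose out of reach is approached as far as the arm can. A call with a number of a shift or a turn outside -1 to 1 is refused whole. A call with a gripper value outside its range is refused whole. OPENING is the opening, from -1 (shut) to 1 (fully open), set as the call begins (- or left out, the last holds). The fingers move at their own pace and stop on an object; FORCE is the grip in N (left out, the last holds). Time passes only in rows, so rows that do not move let the fingers close. It gives the time, the measured TCP pose, the force, the opening and the grip force at its end, in the units of the state.
- bot.get_state(): the state, without advancing time (a new reading comes with each control period).
- cams.camera(name): name is "side" or "top" or "wrist"; returns a dict with "img" (420x560x3 uint8, red, green, blue), "range_z" (420x560 float32, m along the optical axis (not along the pixel's ray), 0 where there is no reading), "fovy" (degrees; the focal length in pixels is half the picture's height over the tangent of half this angle, whatever the lens; pixels are square), "cx", "cy" (the principal point, pixels), "D" ([k1, k2, p1, p2, k3] as OpenCV has them; the pictures are not rectified), "origin" and "attitude" of the camera in the world. Camera axes: x right, y down, z forward; pixel columns grow to the right and rows downward; lengths in m; the calibration is good to about 2 mm. A picture is of the moment at which its call begins.
- bot.job_done(): hands the job in; it is judged then, once.
The state is a dict: "time": time; "qpos": joint angles; "qvel": joint speeds; "effort": joint torques, N m; "tool_pos": TCP position; "ee_rot": TCP orientation; "force": force on the tool from outside, world axes, zero at the start; "ft_torque": the same for the moment, N m; "opening": finger opening in m; "grasp_force": force on a finger pad.
Only numpy, scipy, OpenCV 4.12 (cv2) and the standard library are available. Lean on these libraries where they do the work, as an engineer would, in place of code of your own. Each camera call takes 0.05 s, during which the arm holds its last target. There are 200 camera calls.

## Working session

There is one attempt and no reset: what is moved stays moved. The work goes in short steps, Python scripts to look and compute and a shell command to move; the robot and the scene stay as the last step left them, time stands still between calls to the robot, and variables do not carry over. Pictures are saved under pics/ and viewed, at most 12 in all, crops included, and the job is handed in when it is done.

```bash
ls; mkdir -p pics
python3 - <<'E'
from plant import bot,cams
import cv2,numpy as np
s=bot.get_state();print({k:np.round(v,3).tolist() for k,v in s.items()})
for n in ("side","top"):
    c=cams.camera(n);cv2.imwrite(f"pics/{n}0.png",c["img"][...,::-1]);np.savez(f"pics/{n}0.npz",**c)
    print(n,c["fovy"],c["cx"],c["cy"],c["D"],np.round(c["origin"],3),np.round(c["attitude"],3).tolist())
E
```

```text
pics
{'time': 0.0, 'qpos': [-68.158, 17.216, 87.182, -0.002, 75.67, -3.817], 'qvel': [-0.028, -0.027, 0.085, 0.023, -0.018, 0.078], 'effort': [0.0, -54.35, -36.18, -0.0, 0.004, -0.0], 'tool_pos': [0.238, -0.496, 0.198], 'ee_rot': [[0.901, 0.433, -0.0], [0.433, -0.901, 0.001], [0.0, -0.001, -1.0]], 'force': [0.104, -0.045, 0.065], 'ft_torque': [0.066, -0.088, -0.005], 'grasp_force': 0.0, 'opening': 0.085}
side 45.22622975363571 291.65224357767494 210.5570210707357 [0.06453652 0.         0.         0.         0.        ] [-0.061  0.635  0.988] [[-0.725, -0.473, 0.501], [-0.689, 0.515, -0.511], [-0.017, -0.715, -0.699]]
top 56.02788993409214 272.19011509919005 210.10950848832806 [-0.01953866  0.          0.          0.          0.        ] [ 0.421 -0.032  0.951] [[0.026, -0.982, 0.189], [-1.0, -0.024, 0.012], [-0.007, -0.189, -0.982]]
```

View pics/top0.png

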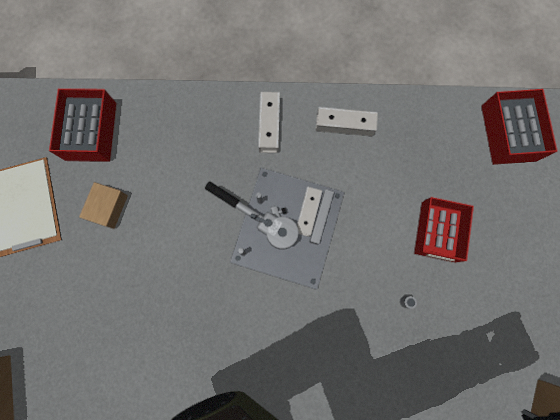

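View pics/side0.png

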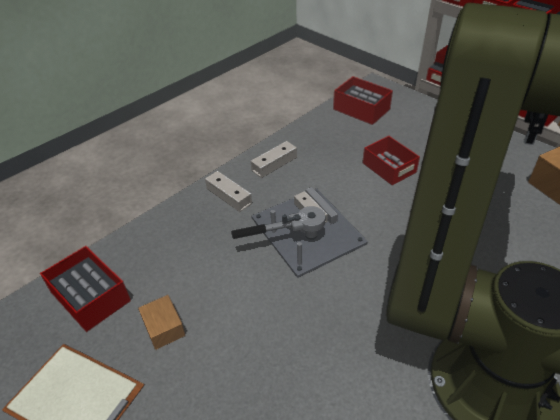

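Top view: jig plate corners at about (258,168), (344,191), (318,288), (231,262); wrench head at (282,232), black grip at (210,185). The beam on the jig is at (311,212), fence right of it; larger white beams at (269,120) and (347,120) are decoys. Stops at about (262,197) and (245,251).

```bash
cat > h.py <<'E'
import numpy as np,cv2
def K(c):
    f=210/np.tan(np.radians(c["fovy"])/2);return np.array([[f,0,float(c["cx"])],[0,f,float(c["cy"])],[0,0,1]])
def ray(c,uv):
    p=cv2.undistortPoints(np.array(uv,float).reshape(-1,1,2),K(c),np.array(c["D"],float)).reshape(-1,2)
    return np.c_[p,np.ones(len(p))]@np.array(c["attitude"]).T
def plane(c,uv,z):
    d=ray(c,uv);o=np.array(c["origin"]);return o+d*((z-o[2])/d[:,2])[:,None]
def proj(c,P):
    R=np.array(c["attitude"]);P=(np.atleast_2d(P)-c["origin"])@R
    return cv2.projectPoints(P,np.zeros(3),np.zeros(3),K(c),np.array(c["D"],float))[0].reshape(-1,2)
def cloud(c):
    h,w=c["range_z"].shape;u,v=np.meshgrid(np.arange(w),np.arange(h))
    d=ray(c,np.c_[u.ravel(),v.ravel()]);return (c["origin"]+d*c["range_z"].reshape(-1,1)).reshape(h,w,3)
E
python3 - <<'E'
from h import *
t=dict(np.load("pics/top0.npz"));s=dict(np.load("pics/side0.npz"))
print("corners",plane(t,[[258,168],[344,191],[318,288],[231,262]],.012).round(4).tolist())
P=cloud(t);m=(P[...,2]>.080)&(P[...,2]<.09)&(abs(P[...,0]-.4)<.15)&(abs(P[...,1]+.03)<.2)
m[:,330:]=0
print("head pts",m.sum(),P[m].mean(0))
a=cv2.resize(t["img"][155:300,190:355,::-1],None,fx=4,fy=4,interpolation=cv2.INTER_CUBIC)
cv2.imwrite("pics/topcrop.png",a)
E
```

```text
corners [[0.7069, 0.0178, 0.012], [0.6536, -0.1942, 0.012], [0.4193, -0.1317, 0.012], [0.4744, 0.0741, 0.012]]
head pts 628 [ 0.528072   -0.0373035   0.08636941]
```

View pics/topcrop.png

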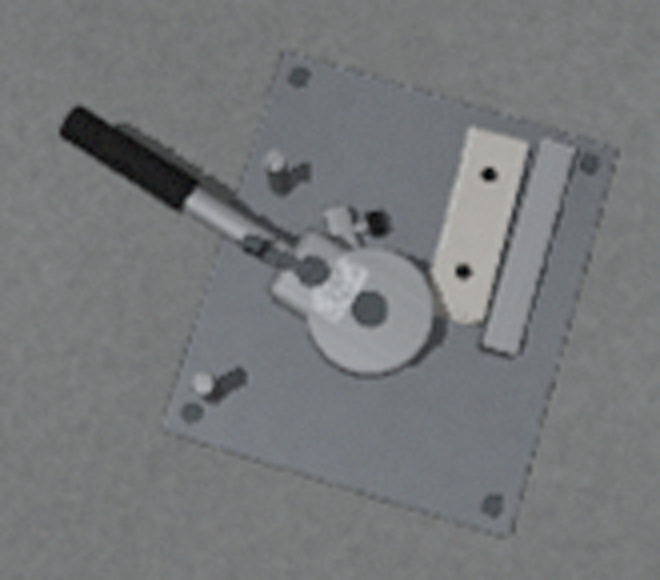

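Crop shows: spindle cap (370,309), lever hinge (313,270), lever tab (258,245), rear stop (204,384), front stop (275,160), black grip (80,115)-(180,195), clamp arm and pad (340-375,220) beside the white beam (485,225). The small offcut is in the jig and the target wrench is unambiguous.

Run:
```python
from h import *
t=dict(np.load("pics/top0.npz"))
px=lambda a:np.array(a,float)/4+[190,155]-.375
sp,hg=plane(t,px([[370,309],[313,270]]),.09);st=plane(t,px([[204,384],[275,160]]),.086);tab=plane(t,px([[258,245]]),.111)[0]
g=plane(t,px([[70,122],[187,187]]),.078)
cor=plane(t,px([[280,50],[620,150],[512,538],[165,430]]),.012)
print("sp",sp,"hinge",hg,"tab",tab,"stops",st.tolist(),"grip",g.tolist())
loc=np.array([[150,100],[150,-115],[-95,-115],[-95,100],[-65,75],[65,75],[0,0]])/1e3
W=np.r_[cor,st,[sp]][:,:2]
lc,wc=loc.mean(0),W.mean(0);H=(loc-lc).T@(W-wc);U,_,V=np.linalg.svd(H);R=V.T@U.T
T=wc-R@lc;print("jig",T,np.degrees(np.arctan2(R[1,0],R[0,0])),np.round((W-(loc@R.T+T))*1e3,1).tolist())
for n,p in dict(sp=sp,hg=hg,tab=tab,g0=g[0],g1=g[1]).items(): print(n,((p[:2]-T)@R*1e3).round(1))
```

```text
sp [ 0.53854751 -0.04409221  0.09      ] hinge [ 0.55944901 -0.01217839  0.09      ] tab [0.56899716 0.01744701 0.111     ] stops [[0.495433373626199, 0.04579169856492049, 0.08599999999999997], [0.6221494164188917, 0.011035917720291617, 0.08599999999999997]] grip [[0.6434248499023351, 0.12921930370946966, 0.07799999999999996], [0.6071294762698942, 0.060712036987340484, 0.07799999999999996]]
jig [ 0.53846074 -0.04461872] -15.299129611879339 [[-0.3, 1.6], [-2.0, -0.6], [0.2, -0.4], [0.9, -2.5], [-0.1, 0.9], [1.2, 0.5], [0.1, 0.5]]
sp [-0.1  0.5]
hg [11.7 36.8]
tab [13.1 67.9]
g0 [ 55.4 195.4]
g1 [ 38.4 119.7]
```

```bash
python3 -m creep '{"offset":[[0.03,-0.018,0],[0.06,-0.037,0],[0.08,-0.049,0],[0.08,-0.049,0],[0.08,-0.049,0],[0.08,-0.049,0],[0.08,-0.049,0],[0.08,-0.049,0],[0.08,-0.049,0],[0.08,-0.049,0]],"spin":[0,0,0,0,0,0,0,0,0,0]}' 0 30
python3 -m creep '{"offset":[[0.08,-0.049,0],[0.08,-0.049,0],[0.08,-0.049,0],[0.05,-0.03,0],[0,0,0],[0,0,0],[0,0,0],[0,0,0],[0,0,0],[0,0,0]],"spin":[0,0,0,0,-0.04,-0.04,-0.04,-0.04,-0.042,0]}'
```

```text
time: 1.1
tool_pos: [0.4708, -0.1336, 0.1985]
ee_rot: [[0.901, 0.433, 0.0], [0.433, -0.901, 0.0], [0.0, 0.0, -1.0]]
force: [0.7, -0.9, 0.0]
opening: 0.0423
grasp_force: 0.0
time: 2.1
tool_pos: [0.5623, 0.007, 0.1983]
ee_rot: [[0.467, 0.884, -0.0], [0.884, -0.467, 0.0], [-0.0, -0.0, -1.0]]
force: [0.8, 0.4, 0.1]
opening: 0.0426
grasp_force: 0.0
```

Run:
```python
from plant import bot,cams
from h import *
c=cams.camera("wrist");cv2.imwrite("pics/wrist1.png",c["img"][...,::-1]);np.savez("pics/wrist1.npz",**c)
print(c["origin"],np.round(c["attitude"],2).tolist())
print(proj(c,[[.569,.0174,.111],[.5385,-.0446,.086],[.6135,.0974,.074]]))
```

```text
[0.5937873  0.06632376 0.37348191] [[0.88, -0.45, -0.12], [-0.47, -0.85, -0.23], [-0.0, 0.26, -0.96]]
[[279.30430431 188.96927019]
 [281.0269343  250.77636264]
 [281.60698838  81.98069132]]
```

View pics/wrist1.png

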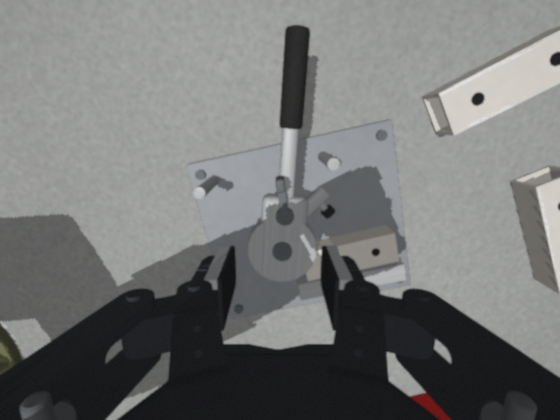

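Wrist view: spindle cap (282,251), hinge cap (285,215), lever tab (281,186) left of the handle axis (undo), grip from (297,30) to (291,126); fingers at (225,285)/(335,285).

Run:
```python
from h import *
c=dict(np.load("pics/wrist1.npz"))
g=plane(c,[[297,32],[291,126]],.078);sp=plane(c,[[282.5,251]],.09)[0];hg=plane(c,[[285,215]],.09)[0];tab=plane(c,[[281,181]],.111)[0]
d=g[0]-g[1];print("grip",g.round(4).tolist(),"yaw",np.degrees(np.arctan2(d[1],d[0])))
print(sp,hg,tab); h=hg-sp;print("yaw sp-hg",np.degrees(np.arctan2(h[1],h[0])),np.linalg.norm(h))
q=g.mean(0)-sp;print("yaw sp-grip",np.degrees(np.arctan2(q[1],q[0])))
T=np.array([.5623,.007]);X=np.array([.467,.884]);Y=np.array([.884,-.467])
for n,p in dict(tab=tab,hg=hg,sp=sp,g=g.mean(0)).items():print(n,(p[:2]-T)@X*1e3,(p[:2]-T)@Y*1e3)
```

```text
grip [[0.6435, 0.1262, 0.078], [0.6033, 0.0591, 0.078]] yaw 59.10902699865905
[ 0.5404603  -0.04395499  0.09      ] [ 0.55995965 -0.01179943  0.09      ] [0.57358389 0.02296169 0.111     ]
yaw sp-hg 58.76709980508494 0.03760591651115643
yaw sp-grip 58.73899015606118
tab 19.37971483795761 2.520849745175065
hg -17.711635812329902 6.710461062018224
sp -55.24335111877882 4.489686524956144
g 104.25743151614967 14.005973621306268
```

```bash
python3 -m creep '{"offset":[[0.032,0.004,0],[0,0,0.04],[0,0,0.06],[0,0,0.06],[0,0,0.04],[0,0,0.014],[0,0,0]],"spin":[0,0,0,0,0,0,0]}'
python3 -m creep '{"offset":[[0,0.01,0],[0,0.01,0],[0,0.008,0],[0,0.004,0],[0,0.004,0],[0,0.004,0],[0,0.004,0],[0,0,0]],"spin":[0,0,0,0,0,0,0,0]}'
```

```text
time: 2.85
tool_pos: [0.572, 0.0201, 0.091]
ee_rot: [[0.47, 0.883, -0.001], [0.883, -0.47, 0.0], [-0.001, -0.001, -1.0]]
force: [-0.1, 0.1, 1.5]
opening: 0.0429
grasp_force: 0.0
time: 3.65
tool_pos: [0.5916, 0.009, 0.0915]
ee_rot: [[0.469, 0.883, 0.0], [0.883, -0.469, -0.0], [0.0, 0.0, -1.0]]
force: [0.1, -0.4, -0.5]
opening: 0.0428
grasp_force: 0.0
```

```bash
python3 -m creep '{"offset":[[0,0.004,0],[0,0.004,0],[0,0.004,0],[0,0,0]],"spin":[0,0,0,0]}'
python3 - <<'E'
from plant import bot,cams
from h import *
c=cams.camera("top");np.savez("pics/top2.npz",**c)
a=cams.camera("side")
o=np.hstack([cv2.resize(k["img"][y:y+100,x:x+100,::-1],None,fx=4,fy=4,interpolation=cv2.INTER_CUBIC) for k,x,y in ((c,205,170),(a,230,170))])
cv2.imwrite("pics/lever2.png",o)
E
```

```text
time: 4.05
tool_pos: [0.597, 0.0062, 0.0915]
ee_rot: [[0.469, 0.883, 0.0], [0.883, -0.469, -0.0], [0.0, 0.0, -1.0]]
force: [1.0, 0.1, 0.5]
opening: 0.0427
grasp_force: 0.0
```

View pics/lever2.png

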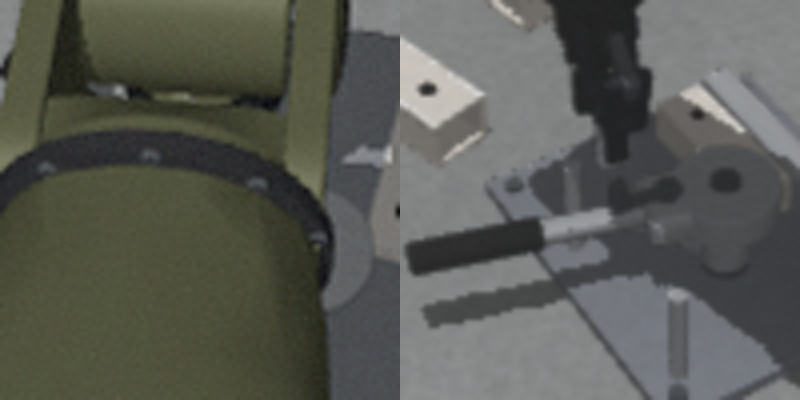

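Side half shows a finger tip at about (615,155) and the tab at (620,188) below it; I'll project the expected fingertip and tab points to see which is where.

Run:
```python
from plant import bot,cams
from h import *
a=cams.camera("side");np.savez("pics/side2.npz",**a)
s=bot.get_state();T=s["tool_pos"];R=np.array(s["ee_rot"]);print(s["force"])
X,Y=R[:,0],R[:,1];up=np.array([0,0,.004])
sp=np.array([.5395,-.044,0]);
for n,p in dict(trail_in=T-.021*Y+up,trail_out=T-.035*Y+up,lead_in=T+.021*Y+up,lead_out=T+.035*Y+up).items(): print(n,((proj(a,p)[0]-[230,170])*4+[400,0]).round())
for yaw in (59,62):
  h=np.array([np.cos(np.radians(yaw)),np.sin(np.radians(yaw)),0]);l=np.array([-h[1],h[0],0])
  for y in (.01,0,-.01):
    q=sp+.070*h+y*l
    print(yaw,y,[((proj(a,q+[0,0,z])[0]-[230,170])*4+[400,0]).round().tolist() for z in (.088,.111)],"in tool",((q-T)@X*1e3).round(1),((q-T)@Y*1e3).round(1))
```

```text
[-0.47397017 -0.045393   -0.46987498]
trail_in [611. 192.]
trail_out [618. 207.]
lead_in [591. 148.]
lead_out [585. 134.]
59 0.01 [[619.0, 213.0], [618.0, 187.0]] in tool -0.9 -33.2
59 0 [[615.0, 202.0], [614.0, 176.0]] in tool -1.4 -23.2
59 -0.01 [[611.0, 191.0], [610.0, 165.0]] in tool -1.9 -13.2
62 0.01 [[621.0, 217.0], [621.0, 191.0]] in tool -1.3 -36.9
62 0 [[617.0, 206.0], [616.0, 180.0]] in tool -1.3 -26.9
62 -0.01 [[612.0, 195.0], [611.0, 169.0]] in tool -1.3 -16.9
```

Run:
```python
from plant import bot,cams
from h import *
c=cams.camera("wrist");np.savez("pics/wrist3.npz",**c);a=dict(np.load("pics/side2.npz"))
o=np.hstack([cv2.resize(k["img"][y:y+h,x:x+w,::-1],(int(w*500/h),500),interpolation=cv2.INTER_CUBIC) for k,x,y,w,h in ((c,190,150,180,200),(a,260,175,50,75))])
cv2.imwrite("pics/w3.png",o);print(o.shape)
P=cloud(a);print(P[195:222:3,280:290:3,2].round(3))
```

```text
(500, 783, 3)
[[0.184 0.216 0.204 0.207]
 [0.184 0.2   0.196 0.196]
 [0.181 0.188 0.183 0.177]
 [0.151 0.155 0.157 0.013]
 [0.142 0.146 0.145 0.012]
 [0.131 0.134 0.127 0.012]
 [0.012 0.017 0.017 0.013]
 [0.016 0.111 0.111 0.086]
 [0.014 0.106 0.099 0.092]]
```

View pics/w3.png

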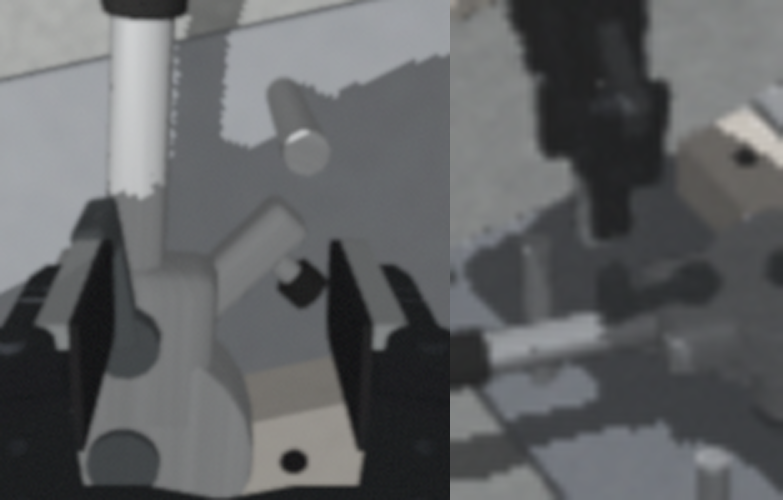

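Run:
```python
from h import *
from plant import bot
a=dict(np.load("pics/side2.npz"));w=dict(np.load("pics/wrist3.npz"))
s=bot.get_state();T=s["tool_pos"];R=np.array(s["ee_rot"]);print(T)
for n,c,px in (("side",a,[(280,207),(283,207),(283,211),(286,211),(283,216),(283,219),(284,222)]),("wrist",w,[(190+u*.4,150+v*.4) for u,v in ((95,205),(95,230),(108,245),(100,280),(335,245),(340,300),(365,280),(130,345),(60,320))])):
  P=cloud(c)
  for u,v in px: 
    p=P[int(round(v)),int(round(u))];print(n,u,v,p.round(4),"tool mm",((p-T)@R*1e3).round(1))
```

```text
[0.59672771 0.0063778  0.09148248]
side 280 207 [0.5761 0.0263 0.1419] tool mm [  7.9 -27.6 -50.4]
side 283 207 [0.568  0.024  0.1455] tool mm [  2.1 -33.6 -54.1]
side 283 211 [ 0.6537 -0.0587  0.0157] tool mm [-30.7  80.8  75.7]
side 286 211 [ 0.6483 -0.065   0.0147] tool mm [-38.8  79.1  76.8]
side 283 216 [0.5713 0.022  0.1112] tool mm [  1.9 -29.8 -19.7]
side 283 219 [0.5677 0.0259 0.1061] tool mm [  3.6 -34.8 -14.6]
side 284 222 [0.5654 0.0251 0.0965] tool mm [  1.9 -36.5  -5.1]
wrist 228.0 232.0 [0.5727 0.0246 0.0941] tool mm [  4.8 -29.8  -2.7]
wrist 228.0 242.0 [0.5749 0.0234 0.11  ] tool mm [  4.7 -27.3 -18.5]
wrist 233.2 248.0 [0.5825 0.0252 0.1306] tool mm [  9.9 -21.4 -39.1]
wrist 230.0 262.0 [0.5814 0.0231 0.1411] tool mm [  7.6 -21.3 -49.6]
wrist 324.0 248.0 [0.621  0.0057 0.1327] tool mm [ 10.8  21.7 -41.2]
wrist 326.0 270.0 [0.6178 0.0008 0.1435] tool mm [  4.9  21.3 -52. ]
wrist 336.0 262.0 [0.6236 0.0045 0.1481] tool mm [ 11.   24.6 -56.6]
wrist 242.0 288.0 [ 0.5613 -0.0121  0.0933] tool mm [-33.  -22.6  -1.9]
wrist 214.0 278.0 [0.5804 0.0272 0.1616] tool mm [ 10.7 -24.2 -70.2]
```

Fingers hang above the tab: both cameras put the tips at about z = 0.128, roughly 37 mm above the reported TCP, so nothing was touched. I'll back off, go 32 mm lower, and push again.

```bash
python3 -m creep '{"offset":[[0.006,-0.02,0],[0,-0.02,0],[0,-0.02,0],[0,0,0.02],[0,0,0.02],[0,0,0.016],[0,0,0.008],[0,0,0]],"spin":[0,0,0,0,0,0,0,0]}'
python3 -m creep '{"offset":[[0,0.01,0],[0,0.01,0],[0,0.008,0],[0,0.004,0],[0,0.004,0],[0,0.004,0]],"spin":[0,0,0,0,0,0]}'
python3 -m creep '{"offset":[[0,0.004,0],[0,0.004,0],[0,0.004,0],[0,0.004,0]],"spin":[0,0,0,0]}'
```

```text
time: 5.05
tool_pos: [0.5714, 0.0229, 0.0585]
ee_rot: [[0.469, 0.883, -0.001], [0.883, -0.469, 0.0], [-0.001, -0.001, -1.0]]
force: [0.9, 0.4, -0.3]
opening: 0.0429
grasp_force: 0.0
time: 5.65
tool_pos: [0.5894, 0.0138, 0.0595]
ee_rot: [[0.469, 0.883, -0.0], [0.883, -0.469, 0.0], [0.0, -0.0, -1.0]]
force: [-0.2, 2.1, 0.1]
opening: 0.0428
grasp_force: 0.5
time: 6.05
tool_pos: [0.5966, 0.0098, 0.0595]
ee_rot: [[0.469, 0.883, 0.0], [0.883, -0.469, -0.0], [-0.0, 0.0, -1.0]]
force: [-0.7, -0.3, -0.9]
opening: 0.0427
grasp_force: 0.0
```

Run:
```python
from plant import bot,cams
from h import *
c=cams.camera("wrist");np.savez("pics/wrist4.npz",**c)
s=bot.get_state();T=s["tool_pos"];R=np.array(s["ee_rot"]);L=(cloud(c)-T)@R*1e3
m=(abs(L[...,0])<15)&(abs(L[...,1])<40);z=L[...,2]+0
# tab: points z world .100-.113 close to tab
W=cloud(c)[...,2];k=m&(W>.103)&(W<.1125);print("top-of-tab pts",k.sum(),np.median(L[k],0) if k.any() else "",s["force"])
cv2.imwrite("pics/w4.png",cv2.resize(c["img"][150:350,190:370,::-1],None,fx=3,fy=3,interpolation=cv2.INTER_CUBIC))
```

```text
top-of-tab pts 1255 [  1.88933819 -15.89215546 -50.11423955] [-0.50724624 -0.34411313  0.73799817]
```

View pics/w4.png

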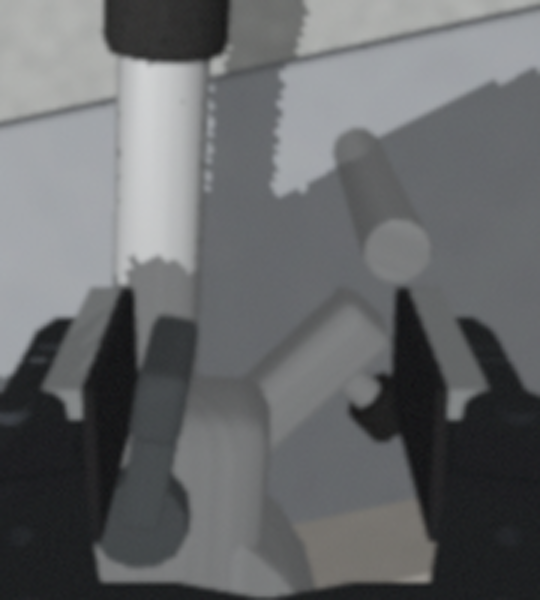

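The tab (175,330) now lies to the right of the shaft axis (160,200) and stands off the pushing finger, so it has snapped over. I'll confirm the angle.

Run:
```python
from h import *
w=dict(np.load("pics/wrist4.npz"))
px=lambda u,v:[190+u/3,150+v/3]
tab=plane(w,[px(174,325)],.111)[0];tabm=plane(w,[px(160,440)],.111)[0]
hg=plane(w,[px(147,522)],.092)[0];g=plane(w,[px(166,60),px(161,235)],.081)
yaw=lambda a,b:np.degrees(np.arctan2(*(b-a)[[1,0]]))
print("handle",yaw(g[1],g[0]),"lever",yaw(hg,tab),yaw(hg,tabm),"hinge",hg,"tab",tab,"axis from sp",yaw(np.array([.5395,-.044,0]),g[0]))
```

```text
handle 58.83166390527744 lever 52.623390635431164 51.540937155372774 hinge [ 0.5608474 -0.0130005  0.092    ] tab [0.58983605 0.02494718 0.111     ] axis from sp 57.806318323720134
```

```bash
python3 -m creep '{"offset":[[0,-0.006,-0.03],[0,0,-0.06],[0.04,-0.006,0],[0.06,-0.01,0],[0.06,-0.008,0],[0.01,0,0],[0,0,0.05],[0,0,0.06],[0,0,0.042],[0,0,0]],"spin":[0,0,0,0,0,0.02,0,0,0,0]}'
python3 - <<'E'
from plant import bot,cams
from h import *
c=cams.camera("wrist");np.savez("pics/wrist5.npz",**c)
s=bot.get_state();T=s["tool_pos"];R=np.array(s["ee_rot"]);P=cloud(c);L=(P-T)@R*1e3
I=c["img"].astype(int).max(2)
for lo,hi in ((-40,-20),(-20,0),(0,20),(20,40)):
  k=(L[...,0]>lo)&(L[...,0]<hi)&(abs(L[...,1])<19)&(P[...,2]>.068)&(P[...,2]<.09)
  print(lo,k.sum(),L[k][:,1].min() if k.any() else 0,L[k][:,1].max() if k.any() else 0,P[k][:,2].max() if k.any() else 0)
cv2.imwrite("pics/w5.png",c["img"][...,::-1])
E
```

```text
time: 7.1
tool_pos: [0.6215, 0.092, 0.0266]
ee_rot: [[0.524, 0.852, -0.004], [0.852, -0.524, -0.0], [-0.003, -0.003, -1.0]]
force: [0.0, -0.1, 0.4]
opening: 0.0426
grasp_force: 0.0
-40 1082 -10.511097488214684 11.406228758959296 0.08585054048928935
-20 1836 -10.61657843460939 11.368790902530051 0.08596701368753444
0 2080 -10.693568881368464 11.421060402256003 0.0863535193829946
20 2349 -10.715164154178302 11.33450065204564 0.08600062858145939
```

Grip is centred between the fingers within 0.5 mm. Narrow to about 30 mm and swing it back round the spindle.

```bash
python3 -m creep '{"offset":[[0,0,0],[0,0,0],[-0.0002,-0.0084,0],[-0.0004,-0.0168,0],[-0.0004,-0.0168,0],[-0.0004,-0.0168,0],[-0.0004,-0.0168,0]],"spin":[0,0,-0.0083,-0.0167,-0.0167,-0.0167,-0.0167]}' -0.3 20
python3 -m creep '{"offset":[[-0.0004,-0.0168,0],[-0.0004,-0.0168,0],[-0.0004,-0.0168,0],[-0.0004,-0.0168,0],[-0.0004,-0.0168,0],[-0.0004,-0.0168,0]],"spin":[-0.0167,-0.0167,-0.0167,-0.0167,-0.0167,-0.0167]}'
```

```text
time: 7.85
tool_pos: [0.5887, 0.1081, 0.0293]
ee_rot: [[0.307, 0.952, 0.001], [0.952, -0.307, 0.0], [0.0, 0.001, -1.0]]
force: [0.8, -1.2, -0.2]
opening: 0.0299
grasp_force: 0.6
time: 8.45
tool_pos: [0.5392, 0.1161, 0.0293]
ee_rot: [[-0.003, 1.0, 0.001], [1.0, 0.003, 0.0], [0.0, 0.001, -1.0]]
force: [1.2, -0.6, 0.7]
opening: 0.0295
grasp_force: 0.6
```

```bash
python3 -m creep '{"offset":[[-0.0004,-0.0168,0],[-0.0004,-0.0168,0],[-0.0004,-0.0168,0],[-0.0004,-0.0168,0],[-0.0002,-0.0084,0],[0,0,0],[0,0,0]],"spin":[-0.0167,-0.0167,-0.0167,-0.0167,-0.0083,0,0]}'
python3 - <<'E'
from plant import bot,cams
from h import *
c=cams.camera("wrist");np.savez("pics/wrist6.npz",**c)
s=bot.get_state();T=s["tool_pos"];R=np.array(s["ee_rot"]);P=cloud(c);L=(P-T)@R*1e3
k=(abs(L[...,0])<20)&(abs(L[...,1])<16)&(P[...,2]>.068)&(P[...,2]<.09)
y=(L[k][:,1].min()+L[k][:,1].max())/2e3;g=T+y*R[:,1]-np.array([.5385,-.0446,0]);a=np.radians(-15.3)
print("grip off",y,"jig xy",g[0]*np.cos(a)+g[1]*np.sin(a),-g[0]*np.sin(a)+g[1]*np.cos(a),s["force"])
cv2.imwrite("pics/w6.png",c["img"][...,::-1])
E
```

```text
time: 9.15
tool_pos: [0.502, 0.1116, 0.0287]
ee_rot: [[-0.233, 0.973, 0.0], [0.973, 0.233, 0.0], [-0.0, 0.0, -1.0]]
force: [-0.5, 0.4, 0.9]
opening: 0.0301
grasp_force: 0.0
grip off -7.614950794652131e-07 jig xy -0.0764653775150715 0.14102026478603447 [-0.09658729 -0.1679862   0.75233519]
```

View pics/w6.png

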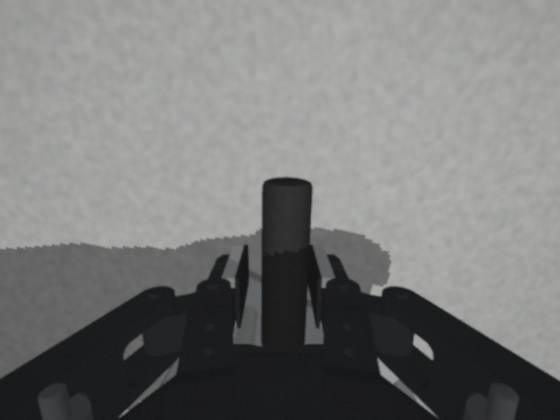

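```bash
python3 -m creep '{"offset":[[-0.0002,0.0112,0],[-0.0002,0.0112,0],[-0.0002,0.0112,0],[-0.0002,0.0112,0],[-0.0002,0.0112,0],[-0.0002,0.0112,0]],"spin":[0.0111,0.0111,0.0111,0.0111,0.0111,0.0111]}'
python3 -m creep '{"offset":[[-0.0002,0.0112,0],[-0.0002,0.0112,0],[-0.0002,0.0112,0],[-0.0002,0.0112,0]],"spin":[0.0111,0.0111,0.0111,0.0111]}'
python3 -m creep '{"offset":[[-0.0002,0.0112,0],[-0.0002,0.0112,0],[-0.0002,0.0112,0],[-0.0002,0.0112,0]],"spin":[0.0111,0.0111,0.0111,0.0111]}'
```

```text
time: 9.8
tool_pos: [0.5349, 0.1159, 0.0282]
ee_rot: [[-0.024, 1.0, -0.001], [1.0, 0.024, -0.0], [-0.0, -0.001, -1.0]]
force: [-4.9, -0.5, 3.4]
opening: 0.0299
grasp_force: 2.4
time: 10.2
tool_pos: [0.5568, 0.115, 0.0282]
ee_rot: [[0.115, 0.993, -0.003], [0.993, -0.115, -0.0], [-0.0, -0.003, -1.0]]
force: [-7.9, -0.6, 3.7]
opening: 0.0299
grasp_force: 3.3
time: 10.6
tool_pos: [0.5789, 0.111, 0.0282]
ee_rot: [[0.252, 0.968, -0.002], [0.968, -0.252, -0.0], [-0.001, -0.002, -1.0]]
force: [-6.2, 0.6, 4.3]
opening: 0.0302
grasp_force: 3.3
```

```bash
python3 -m creep '{"offset":[[-0.0001,0.0084,0],[-0.0001,0.0084,0],[-0.0001,0.0084,0]],"spin":[0.0083,0.0083,0.0083]}'
python3 -m creep '{"offset":[[-0.0001,0.0056,0],[-0.0001,0.0056,0],[-0.0001,0.0056,0]],"spin":[0.0056,0.0056,0.0056]}'
python3 - <<'E'
from plant import bot,cams
from h import *
c=cams.camera("side");w=cams.camera("wrist")
o=np.hstack([cv2.resize(c["img"][165:290,220:380,::-1],(512,400),interpolation=cv2.INTER_CUBIC),cv2.resize(w["img"][200:420,200:360,::-1],(288,400))])
cv2.imwrite("pics/s7.png",o);print(bot.get_state()["force"])
E
```

```text
time: 10.9
tool_pos: [0.5909, 0.1075, 0.0282]
ee_rot: [[0.326, 0.945, -0.002], [0.945, -0.326, 0.0], [-0.001, -0.002, -1.0]]
force: [-6.2, 1.9, 3.2]
opening: 0.0302
grasp_force: 3.3
time: 11.2
tool_pos: [0.5987, 0.1045, 0.0282]
ee_rot: [[0.375, 0.927, -0.002], [0.927, -0.375, 0.0], [-0.001, -0.002, -1.0]]
force: [-5.9, 1.9, 3.7]
opening: 0.0297
grasp_force: 3.3
[-3.38358533  1.03513386  2.84342169]
```

View pics/s7.png

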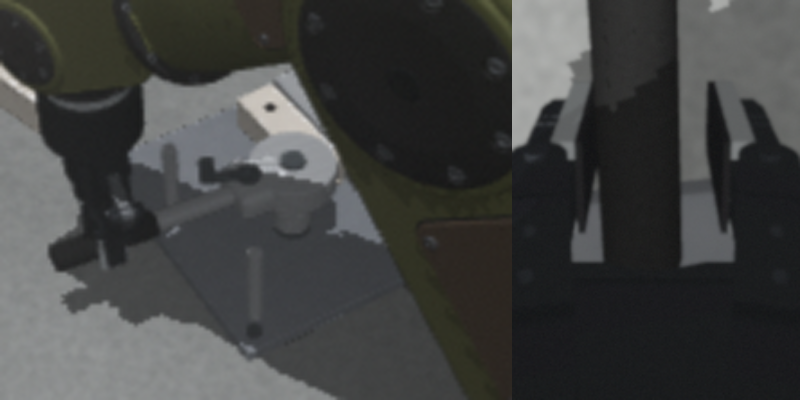

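Side half: the handle (200,210) is pushed by the trailing finger, lever tab (207,168) on the front (tighten) side; the beam still lies at (265,110). Continuing gently, watching force.

```bash
python3 -m creep '{"offset":[[-0.0001,0.0056,0],[-0.0001,0.0056,0],[-0.0001,0.0056,0]],"spin":[0.0056,0.0056,0.0056]}' | grep -E "pos|force"
python3 -m creep '{"offset":[[-0.0001,0.0056,0],[-0.0001,0.0056,0]],"spin":[0.0056,0.0056]}'| grep -E "pos|force"
python3 -m creep '{"offset":[[-0.0001,0.0056,0],[-0.0001,0.0056,0]],"spin":[0.0056,0.0056]}'| grep -E "pos|force"
```

```text
tool_pos: [0.6064, 0.1012, 0.0282]
force: [-5.8, 2.8, 2.8]
grasp_force: 3.3
tool_pos: [0.6114, 0.0987, 0.0282]
force: [-6.0, 3.3, 2.8]
grasp_force: 3.3
tool_pos: [0.6164, 0.0962, 0.0282]
force: [-4.8, 3.7, 3.3]
grasp_force: 3.3
```

```bash
for i in 1 ; do python3 -m creep '{"offset":[[-0.0001,0.0056,0],[-0.0001,0.0056,0]],"spin":[0.0056,0.0056]}' | grep -E "pos|force"
python3 -m creep '{"offset":[[-0.0001,0.0056,0],[-0.0001,0.0056,0]],"spin":[0.0056,0.0056]}'| grep -E "pos|force"
python3 -m creep '{"offset":[[-0.0001,0.0056,0],[-0.0001,0.0056,0]],"spin":[0.0056,0.0056]}'| grep -E "pos|force"; done
```

```text
tool_pos: [0.6213, 0.0934, 0.0282]
force: [-5.3, 3.3, 2.6]
grasp_force: 3.3
tool_pos: [0.626, 0.0904, 0.0282]
force: [-4.9, 4.8, 2.9]
grasp_force: 3.3
tool_pos: [0.6306, 0.0873, 0.0282]
force: [-4.1, 5.5, 3.1]
grasp_force: 3.6
```

```bash
python3 -m creep '{"offset":[[0,0.0028,0],[0,0.0028,0],[0,0.0028,0]],"spin":[0.0028,0.0028,0.0028]}' | grep -E "pos|force"
python3 -m creep '{"offset":[[0,0.0028,0],[0,0.0028,0]],"spin":[0.0028,0.0028]}'| grep -E "pos|force"
python3 -m creep '{"offset":[[0,0.0028,0],[0,0.0028,0]],"spin":[0.0028,0.0028]}'| grep -E "pos|force"
```

```text
tool_pos: [0.6339, 0.085, 0.0282]
force: [-6.0, 5.7, 3.3]
grasp_force: 4.0
tool_pos: [0.6362, 0.0833, 0.0282]
force: [-5.6, 5.6, 2.4]
grasp_force: 4.0
tool_pos: [0.6384, 0.0816, 0.0282]
force: [-6.5, 6.6, 2.5]
grasp_force: 4.2
```

```bash
python3 -m creep '{"offset":[[0,0.0028,0],[0,0.0028,0]],"spin":[0.0028,0.0028]}' | grep -E "pos|force"
python3 -m creep '{"offset":[[0,0.0028,0],[0,0.0028,0]],"spin":[0.0028,0.0028]}'| grep -E "pos|force"
```

```text
tool_pos: [0.6405, 0.08, 0.0282]
force: [-7.3, 6.7, 3.2]
grasp_force: 4.7
tool_pos: [0.6425, 0.0783, 0.0282]
force: [-7.9, 6.5, 4.1]
grasp_force: 5.1
```

```bash
python3 -m creep '{"offset":[[0,0.0028,0],[0,0.0028,0]],"spin":[0.0028,0.0028]}' | grep -E "pos|force"
python3 -m creep '{"offset":[[0,0.0028,0]],"spin":[0.0028]}'| grep -E "pos|force"
```

```text
tool_pos: [0.6445, 0.0765, 0.0282]
force: [-8.0, 7.4, 5.0]
grasp_force: 5.6
tool_pos: [0.6455, 0.0756, 0.0282]
force: [-8.7, 8.0, 5.3]
grasp_force: 5.8
```

```bash
python3 -m creep '{"offset":[[0,0.0028,0]],"spin":[0.0028]}' | grep -E "pos|force|rot"
```

```text
tool_pos: [0.6465, 0.0748, 0.0282]
ee_rot: [[0.678, 0.735, -0.003], [0.735, -0.678, 0.001], [-0.001, -0.003, -1.0]]
force: [-8.9, 7.8, 4.3]
grasp_force: 6.1
```

```bash
python3 -m creep '{"offset":[[0,0.0028,0],[0,0.0028,0]],"spin":[0.0028,0.0028]}' | grep -E "pos|force"
python3 -m creep '{"offset":[[0,0.0028,0]],"spin":[0.0028]}'| grep -E "pos|force|rot"
```

```text
tool_pos: [0.6485, 0.073, 0.0282]
force: [-9.7, 8.8, 4.5]
grasp_force: 6.5
tool_pos: [0.6495, 0.0721, 0.0282]
ee_rot: [[0.697, 0.717, -0.003], [0.717, -0.697, 0.002], [-0.001, -0.003, -1.0]]
force: [-9.6, 8.7, 5.3]
grasp_force: 6.6
```

```bash
python3 -m creep '{"offset":[[0,0.0028,0],[0,0.0028,0]],"spin":[0.0028,0.0028]}' | grep -E "pos|force|rot"
```

```text
tool_pos: [0.6514, 0.0702, 0.0282]
ee_rot: [[0.709, 0.705, -0.003], [0.705, -0.709, 0.002], [-0.001, -0.004, -1.0]]
force: [-10.3, 8.9, 5.8]
grasp_force: 7.2
```

About 13.6 N: firm. Release, lift, and move aside for a look.

```bash
python3 -m creep '{"offset":[[0,-0.004,0],[0,-0.004,0],[0,0,0],[0,0,-0.03],[0,0,-0.06],[0,0,-0.08],[0,0,-0.08],[0,0,-0.06],[0,0,0]],"spin":[0,0,0,0,0,0,0,0,0]}' 0
python3 -m creep '{"offset":[[0.04,-0.04,0],[0.06,-0.06,0],[0.06,-0.06,0],[0.06,-0.06,0],[0.04,-0.04,0],[0,0,0],[0,0,0]],"spin":[0,0,0,0,0,0,0]}'
python3 - <<'E'
from plant import bot,cams
from h import *
c=cams.camera("top");np.savez("pics/top8.npz",**c)
cv2.imwrite("pics/top8.png",cv2.resize(c["img"][155:300,190:355,::-1],None,fx=4,fy=4,interpolation=cv2.INTER_CUBIC))
E
```

```text
time: 15.5
tool_pos: [0.6515, 0.0715, 0.1888]
ee_rot: [[0.71, 0.705, 0.008], [0.705, -0.71, 0.0], [0.006, 0.005, -1.0]]
force: [-0.3, -0.6, 1.0]
opening: 0.0427
grasp_force: 0.0
time: 16.2
tool_pos: [0.6501, 0.2556, 0.1825]
ee_rot: [[0.709, 0.705, -0.001], [0.705, -0.709, -0.001], [-0.001, -0.0, -1.0]]
force: [-0.7, -0.3, -0.3]
opening: 0.0427
grasp_force: 0.0
```

View pics/top8.png

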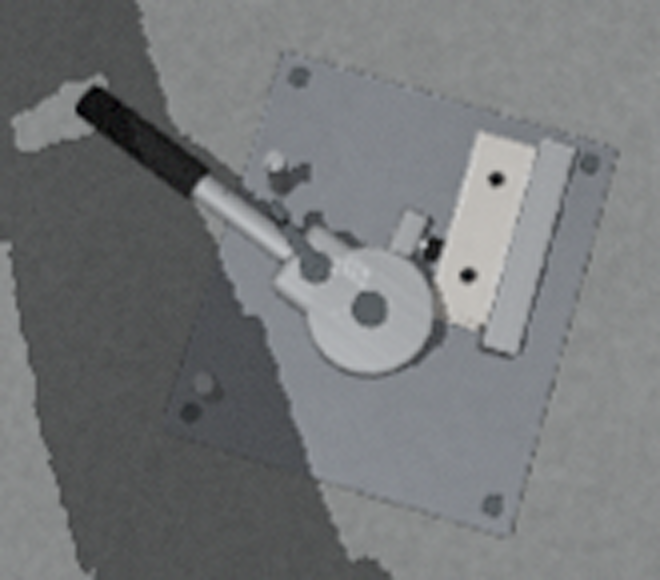

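Top crop: beam (490,225) now touches the fence edge (540,230) along its length, pad (433,247) against the beam, lever tab (275,215) on the front side. Check numbers: handle yaw and beam squareness.

Run:
```python
from h import *
from plant import bot
px=lambda a:np.array(a,float)/4+[190,155]-.375
t=dict(np.load("pics/top8.npz"));a=np.radians(-15.3);R=np.array([[np.cos(a),-np.sin(a)],[np.sin(a),np.cos(a)]])
J=lambda p:((p[:,:2]-[.5385,-.0446])@R*1e3).round(1)
g=plane(t,px([[90,102],[200,182]]),.078);d=g[0]-g[1];print("handle yaw",np.degrees(np.arctan2(d[1],d[0])),J(g))
tab=plane(t,px([[275,215]]),.111);print("tab",J(tab))
def rect(f,z=.042):
    t=dict(np.load(f));P=cloud(t);j=(P[...,:2]-[.5385,-.0446])@R
    I=t["img"].astype(int);m=(P[...,2]>.036)&(P[...,2]<.048)&(j[...,0]>-.03)&(j[...,0]<.15)&(j[...,1]>-.09)&(j[...,1]<-.01)&(I[...,0]-I[...,2]>8)&(I[...,0]>120)
    n,l,s,_=cv2.connectedComponentsWithStats(m.astype(np.uint8));k=1+s[1:,4].argmax()
    v,u=np.nonzero(l==k);q=(plane(t,np.c_[u,v],z)[:,:2]-[.5385,-.0446])@R*1e3
    # far side (fence) and near side edges, x 40..110
    lo=[];hi=[]
    for x in range(30,112,3):
        b=q[abs(q[:,0]-x)<2.5];lo.append((x,b[:,1].min()));hi.append((x,b[:,1].max()))
    lo,hi=np.array(lo),np.array(hi)
    print(f,"fence-side",np.median(lo[:,1]),np.polyfit(*lo.T,1)[0],"pad-side",np.median(hi[:,1]),np.polyfit(*hi.T,1)[0],q[:,0].min(),q[:,0].max())
rect("pics/top0.npz");rect("pics/top8.npz")
P=cloud(t);j=(P[...,:2]-[.5385,-.0446])@R*1e3;s=(P[...,2]>.03)&(P[...,2]<.05)&(j[...,0]>20)&(j[...,0]<120)
print(bot.get_state()["force"],bot.get_state()["time"])
```

```text
handle yaw 55.11871041332295 [[ 69.8 188.1]
 [ 43.3 113.5]]
tab [[31.5 64. ]]Traceback (most recent call last):
  File "<stdin>", line 19, in <module>
  File "<stdin>", line 16, in rect
    return umr_minimum(a, axis, None, out, keepdims, initial, where)
ValueError: zero-size array to reduction operation minimum which has no identity
```

Run:
```python
from h import *
a=np.radians(-15.3);R=np.array([[np.cos(a),-np.sin(a)],[np.sin(a),np.cos(a)]])
for f in ("pics/top0.npz","pics/top8.npz"):
    t=dict(np.load(f));I=t["img"].astype(int);roi=np.zeros(I.shape[:2],bool);roi[180:240,296:326]=1
    m=roi&(I[...,0]>I[...,2]+5)&(I.min(2)>120)
    n,l,s,_=cv2.connectedComponentsWithStats(m.astype(np.uint8));k=1+s[1:,4].argmax()
    v,u=np.nonzero(l==k);q=(plane(t,np.c_[u,v],.042)[:,:2]-[.5385,-.0446])@R*1e3
    e=[(x,q[abs(q[:,0]-x)<3,1].min(),q[abs(q[:,0]-x)<3,1].max()) for x in range(35,100,3)]
    e=np.array(e);print(f,s[k,4],np.median(e[:,1:],0),[np.polyfit(e[:,0],e[:,i],1)[0].round(3) for i in (1,2)])
    P=cloud(t)
    for u,v in ((305,218),(298,216),(297,217),(292,213),(299,215)):print((u,v),P[v,u].round(3),end=" ")
    print()
```

```text
pics/top0.npz 538 [-59.77023332 -29.22582772] [np.float64(0.076), np.float64(-0.009)]
(305, 218) [ 0.421 -0.032  0.951] (298, 216) [ 0.588 -0.083  0.014] (297, 217) [ 0.586 -0.08   0.013] (292, 213) [ 0.596 -0.068  0.013] (299, 215) [ 0.591 -0.085  0.012] 
pics/top8.npz 539 [-61.3663307  -33.53890497] [np.float64(-0.002), np.float64(-0.02)]
(305, 218) [ 0.579 -0.097  0.043] (298, 216) [ 0.585 -0.081  0.035] (297, 217) [ 0.582 -0.079  0.035] (292, 213) [ 0.591 -0.067  0.038] (299, 215) [ 0.587 -0.084  0.035]
```

Beam is square on the fence. The handle drifted back about 8° on release, so I re-test firmness with another gentle push.

```bash
python3 -m creep '{"offset":[[-0.05,0.04,0],[-0.065,0.053,0],[-0.065,0.054,0],[-0.055,0.045,0],[-0.03,0.025,0],[0,0,0],[0,0,0],[0,0,0]],"spin":[0,0,0,0,0,-0.026,-0.026,0]}'
python3 - <<'E'
from plant import bot,cams
from h import *
c=cams.camera("wrist")
s=bot.get_state();T=s["tool_pos"];R=np.array(s["ee_rot"]);P=cloud(c);L=(P-T)@R*1e3
for lo,hi in ((-30,-10),(10,30)):
  k=(L[...,0]>lo)&(L[...,0]<hi)&(abs(L[...,1])<40)&(P[...,2]>.07)&(P[...,2]<.09)
  print(lo,k.sum(),np.percentile(L[k][:,1],[1,99]) if k.any() else 0)
E
```

```text
time: 17.05
tool_pos: [0.6327, 0.0835, 0.1835]
ee_rot: [[0.586, 0.811, 0.0], [0.811, -0.586, -0.0], [-0.0, 0.0, -1.0]]
force: [-0.4, 0.3, 0.2]
opening: 0.0427
grasp_force: 0.0
-30 460 [-11.45938091   9.99783627]
10 502 [-11.11412712   9.50282605]
```

```bash
python3 -m creep '{"offset":[[0,0,0.05],[0,0,0.08],[0,0,0.08],[0,0,0.06],[0,0,0.03],[0,0,0.01],[0,0,0]],"spin":[0,0,0,0,0,0,0]}'
python3 -m creep '{"offset":[[0,0,0],[0,0,0],[-0.0001,0.0056,0],[-0.0001,0.0056,0],[-0.0001,0.0056,0]],"spin":[0,0,0.0056,0.0056,0.0056]}' -0.3
python3 -m creep '{"offset":[[-0.0001,0.0056,0],[-0.0001,0.0056,0]],"spin":[0.0056,0.0056]}'
```

```text
time: 17.8
tool_pos: [0.6332, 0.0849, 0.0291]
ee_rot: [[0.586, 0.81, 0.001], [0.81, -0.586, 0.0], [0.0, 0.0, -1.0]]
force: [-0.8, -0.8, -0.2]
opening: 0.0429
grasp_force: 0.0
time: 18.3
tool_pos: [0.6395, 0.0799, 0.0288]
ee_rot: [[0.628, 0.778, -0.0], [0.778, -0.628, 0.0], [0.0, -0.0, -1.0]]
force: [-4.5, 3.0, 3.1]
opening: 0.0301
grasp_force: 2.5
time: 18.5
tool_pos: [0.6435, 0.0766, 0.0286]
ee_rot: [[0.655, 0.755, -0.001], [0.755, -0.655, 0.001], [-0.0, -0.001, -1.0]]
force: [-7.2, 5.0, 4.1]
opening: 0.0296
grasp_force: 4.3
```

```bash
python3 -m creep '{"offset":[[0,0.0028,0],[0,0.0028,0],[0,0.0028,0]],"spin":[0.0028,0.0028,0.0028]}' | grep -E "force|rot|\["
python3 -m creep '{"offset":[[0,0.0028,0],[0,0.0028,0]],"spin":[0.0028,0.0028]}'| grep -E "force|\["
```

```text
tool_pos: [0.6462, 0.0741, 0.0286]
ee_rot: [[0.674, 0.738, -0.002], [0.738, -0.674, 0.001], [-0.001, -0.002, -1.0]]
force: [-8.6, 6.7, 6.3]
grasp_force: 5.5
tool_pos: [0.6481, 0.0724, 0.0286]
ee_rot: [[0.687, 0.726, -0.002], [0.726, -0.687, 0.001], [-0.001, -0.002, -1.0]]
force: [-10.4, 8.1, 6.4]
grasp_force: 6.2
```

```bash
python3 -m creep '{"offset":[[0,0.0028,0],[0,0.0028,0]],"spin":[0.0028,0.0028]}' | grep -E "force|\["
python3 -m creep '{"offset":[[0,0.002,0],[0,0.002,0]],"spin":[0.002,0.002]}'| grep -E "force|\["
```

```text
tool_pos: [0.65, 0.0706, 0.0286]
ee_rot: [[0.7, 0.714, -0.003], [0.714, -0.7, 0.001], [-0.001, -0.003, -1.0]]
force: [-11.5, 7.1, 7.7]
grasp_force: 6.8
tool_pos: [0.6514, 0.0693, 0.0286]
ee_rot: [[0.709, 0.706, -0.003], [0.706, -0.709, 0.001], [-0.001, -0.003, -1.0]]
force: [-12.6, 7.5, 7.9]
grasp_force: 7.2
```

14.2 N while moving, so firm. Ease back with the handle, open, lift clear.

```bash
python3 -m creep '{"offset":[[0,-0.0056,0],[0,-0.0056,0],[0,-0.0056,0],[0,-0.0056,0],[0,-0.0056,0],[0,-0.0056,0],[0,0,0],[0,0,0]],"spin":[-0.0056,-0.0056,-0.0056,-0.0056,-0.0056,-0.0056,0,0]}'
python3 -m creep '{"offset":[[0,0,0],[0,0,0],[0,0,-0.03],[0,0,-0.06],[0,0,-0.08],[0,0,-0.08],[0,0,-0.06],[0,0,0]],"spin":[0,0,0,0,0,0,0,0]}' 0.1
python3 -m creep '{"offset":[[0.06,-0.03,0],[0.08,-0.04,0],[0.08,-0.04,0],[0.08,-0.04,0],[0.04,-0.02,0],[0,0,0],[0,0,0],[0,0,0],[0,0,0]],"spin":[0,0,0,0,0,0,0,0,0]}'
python3 - <<'E'
from plant import bot,cams
from h import *
c=cams.camera("top");np.savez("pics/top9.npz",**c);np.savez("pics/side9.npz",**cams.camera("side"))
cv2.imwrite("pics/top9.png",cv2.resize(c["img"][155:300,190:355,::-1],None,fx=4,fy=4,interpolation=cv2.INTER_CUBIC))
o=np.load("pics/top8.npz")["img"][180:300,230:355].astype(int);print("change",abs(c["img"][180:300,230:355].astype(int)-o).mean())
E
```

```text
time: 20.2
tool_pos: [0.6399, 0.0796, 0.0284]
ee_rot: [[0.63, 0.776, -0.0], [0.776, -0.63, 0.0], [-0.0, -0.0, -1.0]]
force: [-2.5, 2.5, 0.3]
opening: 0.0299
grasp_force: 1.9
time: 21.0
tool_pos: [0.6417, 0.0795, 0.19]
ee_rot: [[0.63, 0.776, 0.009], [0.776, -0.63, 0.0], [0.006, 0.007, -1.0]]
force: [-0.5, 0.2, -0.3]
opening: 0.047
grasp_force: 0.0
time: 21.9
tool_pos: [0.6813, 0.2639, 0.1839]
ee_rot: [[0.631, 0.776, 0.0], [0.776, -0.631, 0.0], [0.0, 0.0, -1.0]]
force: [-0.2, -0.1, -0.0]
opening: 0.0469
grasp_force: 0.0
change 2.6766666666666667
```

View pics/top9.png

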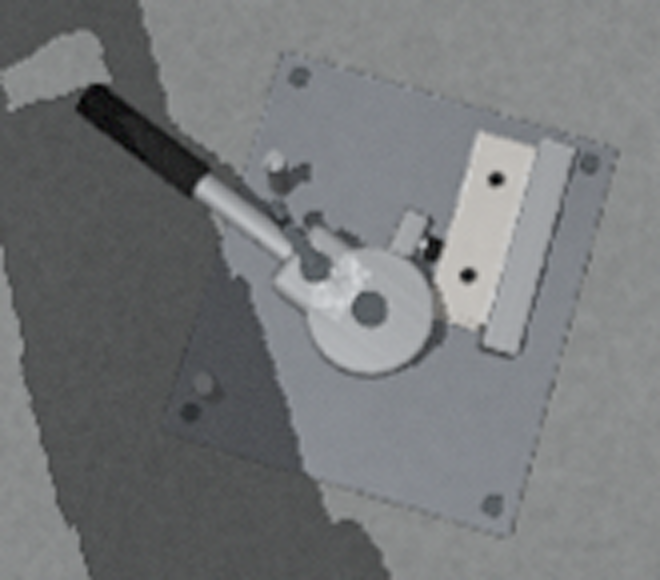

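Nothing has changed between the two pushes: beam (490,230) flush on the fence, pad (433,247) on it, lever tab (275,215) on tighten, arm clear. Handing in.

```bash
python3 -c "
from plant import bot
print(bot.job_done())"
```

```text
the job is handed in; nothing more can be done
None
```

The job is handed in at about 22 s of the 72 s; the hand-in returned no verdict. The lever is on tighten, and the handle was drawn back to about 76 mm to the rear of the jig's y axis. The offcut was last pushed at about 14 N on the grip and looks flat and square against the fence. The wrench is released with the arm clear; the pad force was inferred from the grip force, and I did not measure the pad's position during the check stroke.

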